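Bush the drilling jig and index its carriage

ROBOT

A 6-joint arm with a two-finger parallel gripper is mounted at the origin on a cart in front of the work surface, level with it; the furniture and walls round the work are solid. World frame = base frame: x ahead of the robot, y to its left, z up, the work surface at z = 0. Lengths are in m, angles in rad, forces in N, time in s.
With the tool pointing down it reaches from about 0.3 to 0.775 m from the base axis. Payload 14.6 kg.
Tool frame: the origin (TCP) lies midway between the tips of the shut fingers; the grasp point (between the pads) lies 19 mm behind it; z points along the fingers, y is the line along which they close (so a half turn about z gives the same grasp; the last joint's range is limited). The gripper opens to 85 mm and grips with 20 to 120 N. Pads are 22 mm wide; open, the fingers measure 114 mm over their backs; the gripper's body (76 mm by 85 mm) begins 54 mm behind the grasp point. The pads swing forward as they close: fully open they stand 13 mm farther back than shut.
Start: joints at [-1.388, 0.3, 1.521, -0, 1.321, -0.067], TCP at [0.136, -0.533, 0.231] pointing down, gripper open.
Joint ranges: [-3.03, 3.03], [-0.79, 2.21], [0.23, 2.52], [-1.04, 4.18], [0, 3.07], [-2.55, 2.55]. Speed limits (rad/s): [2.22, 2.22, 2.57, 3.14, 3.14, 3.14].

INTERFACE

Orientations are given as [roll, pitch, yaw] about the fixed x, y, z axes, in that order (R = Rz(yaw) Ry(pitch) Rx(roll)).
In Python, from station import state, grab_frame, job_done, trace, landmark_of gives the robot as it stands.
- The arm moves only by the tool arm_command, never from a script. Its argument "steps" is a list of rows, each a list of 3 entries, a list of its own where there are three numbers: the shift along the tool's x, y, z in cm, then the turn, a rotation vector about the tool's x, y, z in degrees, then the closure, from -1 (fully open) to 1 (shut). In form: [[[tx, ty, tz], [wx, wy, wz], jaw], ...]. A call has exactly 5 rows; each row shifts and turns the commanded pose from where the row before left it, along the tool's axes as they then stand; what a row does not reach is not made up. A row lasts 1/12 s, in which the tool goes at most 41.7 mm and 7.16 degrees, less where a joint would pass 70% of its speed; a pose out of reach is approached as far as the arm can. A call with a gripper value outside its range is refused whole. The fingers move at their own pace and stop on an object; the grip force is fixed at half the most. Time passes only in rows, so rows that do not move let the fingers close, or fill a call up. It gives the time, the measured TCP pose, the force, the opening and the grip force at its end, in the units of the state.
- state(): the state, without advancing time (a new reading comes with each control period).
- grab_frame(name): name is "side" or "top" or "wrist"; returns a dict with "color" (384x512x3 uint8, blue, green, red), "z_map" (384x512 float32, m along the optical axis (not along the pixel's ray), 0 where there is no reading), "vertical_fov" (degrees; the focal length in pixels is half the picture's height over the tangent of half this angle, whatever the lens; pixels are square), "cx", "cy" (the principal point, pixels), "k1" (the pictures are not rectified: a ray, as slopes to the right and down, at radius r is drawn at 1 + k1 r^2 times it, then the intrinsics apply), "extrinsics" (4x4, takes a point from camera to world coordinates). Camera axes: x right, y down, z forward; pixel columns grow to the right and rows downward; lengths in m; the calibration is good to about 2 mm. A picture is of the moment at which its call begins.
- job_done(): hands the job in; it is judged then, once.
Trained networks look in the newest picture that a camera, given by its name, has taken for a name from the list of things; names that differ only in an ending like _2 or _b are one class to them, and where a whole thing is asked for, a point or a joint stands for the part that bears it (a point fixed in the world has none). Each returns a list of dicts, best first, with "confidence" (0 to 1); they miss things now and then, are a little off and sometimes report something else, mostly with a low value. They report only what shows in the picture. A call takes as long as a camera call.
- trace(name, camera): "region" (384x512 bool, what is visible of it).
- landmark_of(name, camera): "centre" ([x, y, z] in m, in the coordinates of the camera as it stood for that picture, good to about 4 mm: a listed point, or the origin of a listed thing).
The state is a dict: "clock": time; "joint_pos": joint angles; "qd": joint speeds; "joint_torque": joint torques, N m; "tcp_pos": TCP position; "ee_rot": TCP orientation; "wrist_force": force on the tool from outside, world axes, zero at the start; "wrist_torque": the same for the moment, N m; "finger_gap": opening from 0.0 (shut) to 1.0 (fully open); "gripper_force": force on a finger pad.
Only numpy, scipy, OpenCV 4.12 (cv2) and the standard library are available. Lean on these libraries where they do the work, as an engineer would, in place of code of your own. Each camera call takes 0.05 s, during which the arm holds its last target. There are 200 camera calls.

TASK

Set up the drilling jig for the next hole. First take the middle-sized of the three steel guide bushes from the tray, the one that fits the hole in the jig's carriage, and seat it fully in that hole with its head resting on the carriage, leaving the other bushes in the tray and everything else on the bench where it lies. Then take hold of the carriage, which has a black lug for the purpose, slide it along the rods until the spring ball clicks into the notch of the index strip, and finish still gripping the carriage with the ball in the notch: do not let go.

Things in the scene. Friction and masses are not known exactly. Their poses are not given: they have to be found in the camera images.
- drill_jig: Jig screwed to the bench: aluminium plate 150 x 380 x 12 mm, two 9 mm rods along its y axis (x = +-40 mm, 47 mm above the bench) between end brackets (|y| 160 to 180 mm, 60 mm high, each with a black knob at x = -10 mm up to 74 mm), a wooden batten under the carriage. Origin: on the bench, mid rods; z up, x about away from the robot, y across the bench.
- carriage: Aluminium block 100 (x) x 64 (y) x 26 mm on the rods, 34 to 60 mm above the bench. Origin: middle of its underside; axes as drill_jig's. Slides only along y, 190 mm in all; starts near the +y end, the notch lies to -y. Sliding takes about 2 N; the ball draws it into the notch over the last 4 mm, then about 11 N is needed to push it out again.
- bore (a point): Middle of the mouth of the carriage's upright through hole, on its top face, 60 mm above the bench. Hole 21.5 mm in diameter, 26 mm deep, 1.5 mm chamfer. The lug's centre line is 40 mm from it on the +x side.
- lug (a point): Middle of the top of the black upright lug by which the carriage is gripped, 96 mm above the bench; the lug is 18 mm (x) x 22 mm (y), rounded, and rises 36 mm from the carriage's top face.
- plunger_axis (a point): On the carriage, on the axis of its ball plunger (12 mm steel ball in a brass collar on the -x side, 45 mm above the bench), where the ball meets the strip's face. A line scribed on the carriage's top edge marks it.
- plunger_ball (a joint): How far the spring ball stands out of its collar, in m: about 0.0015 while it rides along the strip's face, about 0.004 when it is in the notch.
- index_strip: Steel strip 285 x 16 x 14 mm clamped along the jig's -x side by two thumbscrews; its place along the jig varies. One V notch, 10 mm wide, in the face towards the carriage, marked by a line on top. Origin: middle of the notch, in that face, at the strip's underside (38 mm above the bench); axes as drill_jig's. The ball is in the notch when plunger_axis has the strip's y = 0.
- tray: Shallow grey tray 250 x 80 x 12 mm with a 3 mm floor, fixed on the bench; the bushes stand in a row along its x axis (a grommet is at one end). Origin: middle of its underside.
- bush_15: Small guide bush: steel, shank 15 mm diameter, head 25 mm; otherwise like bush_20. Too small for the carriage. All bushes stand upright, head up.
- bush_20: Middle guide bush, the one to use: steel, shank 20 mm diameter and 28 mm long with a 1.5 mm chamfer at its foot, head 30 mm diameter and 18 mm high, 46 mm in all, about 0.1 kg. Origin: middle of the shank's lower end; z up through the head. Seated, its head rests on the carriage's top.
- bush_25: Large guide bush: steel, shank 25 mm diameter, head 35 mm; otherwise like bush_20. Too big for the carriage.
- tape_measure: Tape measure, 32 x 79 x 62 mm, beyond the tray; to be left alone.
- yellow_driver: Screwdriver, 202 mm long, lying behind the jig; to be left alone.
- pull_cord: Spool of white line, 53 mm diameter, 50 mm high, behind the jig; to be left alone.
- case: Black spectacle case, 56 x 158 x 42 mm, right of the tray; to be left alone.
- pack_a: Clear box of fasteners, 60 x 73 x 26 mm, left of the jig; to be left alone.
- pack_b: Clear box of fasteners, 55 x 73 x 26 mm, left of the jig; to be left alone.
- plug_carton: Small red carton, 26 x 27 x 34 mm, beyond the tray; to be left alone.
- loose_grommet: Black rubber grommet, 23 mm diameter, 11 mm high, at the far end of the tray; to be left alone.

How it is judged:
By the outcome, as a careful person would: the job done as asked, in the order asked, and still so for the second after the job is handed in, while the arm keeps its last pose, push and grip.
It also fails if it takes over 58 s, if anything falls off the work surface, if the arm or the gripper's body presses on something with over 40 N, if the wrist force passes 120 N, or if a joint passes its speed limit or range.

## Working session

There is one attempt and no reset: what is moved stays moved. The work goes in short steps, Python scripts to look and compute and a tool call to move; the robot and the scene stay as the last step left them, time stands still between calls to the robot, and variables do not carry over. Pictures are saved under pics/ and viewed, at most 10 in all, crops included, and the job is handed in when it is done.

Besides the shell and the picture viewer there is one more tool, called after "Request:" by a JSON object that holds its "op" and its "data". arm_command: Moves the arm, as the interface text tells. Its arguments: {"type":"object","properties":{"steps":{"type":"array","items":{"type":"array"}}},"required":["steps"]}

```bash
mkdir -p pics; cat > h.py <<'E'
import numpy as np, cv2
from station import state, grab_frame, job_done, trace, landmark_of
from scipy.spatial.transform import Rotation as R
def K(f):
    fl=f["color"].shape[0]/2/np.tan(np.radians(f["vertical_fov"])/2)
    return fl
def cloud(f):
    "world xyz for each pixel (nan where no depth)"
    fl=K(f);h,w=f["z_map"].shape
    u,v=np.meshgrid(np.arange(w),np.arange(h))
    M=np.array([[fl,0,f["cx"]],[0,fl,f["cy"]],[0,0,1.]])
    s=cv2.undistortPoints(np.stack([u,v],-1).reshape(-1,1,2).astype(float),M,np.array([f["k1"],0,0,0.])).reshape(h,w,2)
    z=np.where(f["z_map"]>0,f["z_map"],np.nan)
    p=np.stack([s[...,0]*z,s[...,1]*z,z],-1)
    E=np.array(f["extrinsics"]); return p@E[:3,:3].T+E[:3,3]
def lm(f,n,c):
    E=np.array(f["extrinsics"])
    return [(round(d["confidence"],2),np.round(E[:3,:3]@d["centre"]+E[:3,3],4)) for d in landmark_of(n,c)[:3]]
E
python3 - <<'E'
from h import *
np.set_printoptions(precision=4,suppress=True)
s=state();print(s["tcp_pos"],s["ee_rot"],s["clock"],s["finger_gap"])
for c in ("side","top"):
    f=grab_frame(c);cv2.imwrite(f"pics/{c}0.png",f["color"]);np.save(f"{c}0.npy",cloud(f))
    print(c,np.array(f["extrinsics"])[:3],f["vertical_fov"],f["k1"])
    for n in ("drill_jig","carriage","bore","lug","plunger_axis","index_strip","tray","bush_15","bush_20","bush_25"):
        print(n,lm(f,n,c))
E
```

```text
[ 0.1359 -0.5327  0.2307] [-3.1404 -0.0001  0.2498] 0.0 0.9962087935428532
side [[ 0.9524 -0.1622  0.258   0.2168]
 [-0.3042 -0.5578  0.7722 -1.167 ]
 [ 0.0187 -0.8139 -0.5806  0.9211]] 49.83460517248878 -0.003561276645461592
drill_jig [(0.86, array([ 0.5439,  0.0535, -0.0007]))]
carriage [(0.81, array([0.5512, 0.115 , 0.0364])), (0.21, array([ 0.6051, -0.3431,  0.0029]))]
bore [(0.73, array([0.4968, 0.3817, 0.0014])), (0.62, array([0.5369, 0.1184, 0.0632]))]
lug [(0.87, array([0.5781, 0.1139, 0.0974]))]
plunger_axis [(0.92, array([0.4912, 0.1185, 0.0474]))]
index_strip [(0.78, array([0.4873, 0.0117, 0.0377]))]
tray [(0.68, array([ 0.5119, -0.3558, -0.001 ]))]
bush_15 [(0.65, array([ 0.4234, -0.3701,  0.0038])), (0.58, array([ 0.4794, -0.3615,  0.0005])), (0.53, array([ 0.5401, -0.3516, -0.0015]))]
bush_20 [(0.65, array([ 0.4234, -0.3701,  0.0038])), (0.58, array([ 0.4794, -0.3615,  0.0005])), (0.53, array([ 0.5401, -0.3516, -0.0015]))]
bush_25 [(0.65, array([ 0.4234, -0.3701,  0.0038])), (0.58, array([ 0.4794, -0.3615,  0.0005])), (0.53, array([ 0.5401, -0.3516, -0.0015]))]
top [[-0
[... 476 characters left out ...]
0.47, array([ 0.4231, -0.3698,  0.0001])), (0.44, array([ 0.5349, -0.5367, -0.0011]))]
index_strip [(0.69, array([0.4847, 0.0044, 0.0412])), (0.22, array([ 0.4823, -0.3624,  0.0008]))]
tray [(0.71, array([ 0.5908,  0.395 , -0.0027])), (0.6, array([ 0.5156, -0.3562,  0.0018]))]
bush_15 [(0.51, array([ 0.4799, -0.3646, -0.    ])), (0.47, array([ 0.5407, -0.3519,  0.0054])), (0.41, array([ 0.4256, -0.3684,  0.0022]))]
bush_20 [(0.51, array([ 0.4799, -0.3646, -0.    ])), (0.47, array([ 0.5407, -0.3519,  0.0054])), (0.41, array([ 0.4256, -0.3684,  0.0022]))]
bush_25 [(0.51, array([ 0.4799, -0.3646, -0.    ])), (0.47, array([ 0.5407, -0.3519,  0.0054])), (0.41, array([ 0.4256, -0.3684,  0.0022]))]
```

View pics/top0.png

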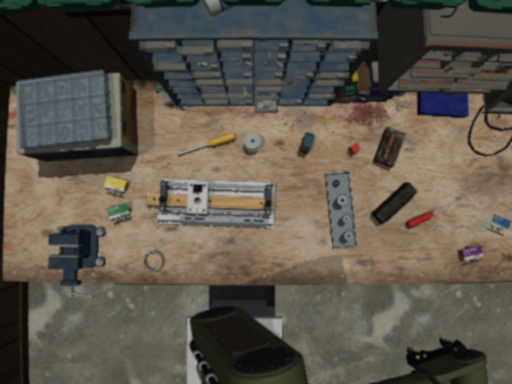

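View pics/side0.png

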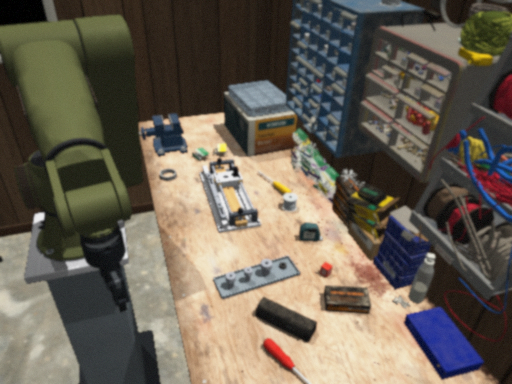

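```bash
python3 - <<'E'
from h import *
np.set_printoptions(precision=4,suppress=True)
for c in ("side","top"):
    P=np.load(c+"0.npy")
    f=None
    for b in ([.4245,-.369],[.480,-.363],[.5405,-.352]):
        q=P[np.linalg.norm(P[...,:2]-b,axis=-1)<.028]; 
        t=q[q[:,2]>.042]; 
        if len(t)<8: print(c,b,"few",q[:,2].max());continue
        (cx,cy),r=cv2.minEnclosingCircle(t[:,:2].astype(np.float32))
        print(c,b,len(t),t.mean(0),"circ",cx,cy,2*r,"area dia",2*np.sqrt(cv2.contourArea(cv2.convexHull(t[:,:2].astype(np.float32)))/np.pi))
    t=P[(abs(P[...,0]-.545)<.12)&(abs(P[...,1]-.117)<.06)&(P[...,2]>.056)&(P[...,2]<.066)]
    print(c,"carriage top",len(t),cv2.minAreaRect(t[:,:2].astype(np.float32)),t.mean(0))
E
```

```text
side [0.4245, -0.369] 74 [ 0.4253 -0.3728  0.0484] circ 0.4257746934890747 -0.37407705187797546 0.0332966186106205 area dia 0.028349518278340417
side [0.48, -0.363] 50 [ 0.4793 -0.3654  0.0481] circ 0.4796961843967438 -0.36419349908828735 0.026275036856532097 area dia 0.022757174146198222
side [0.5405, -0.352] 86 [ 0.5386 -0.3545  0.0486] circ 0.5397387742996216 -0.3536471426486969 0.03578392043709755 area dia 0.0320329486681045
side carriage top 237 ((0.5368395447731018, 0.11466532945632935), (0.0800851434469223, 0.12519164383411407), 89.45394897460938) [0.5424 0.1105 0.0602]
top [0.4245, -0.369] 61 [ 0.4256 -0.3692  0.0492] circ 0.424834668636322 -0.3696463108062744 0.029158368706703186 area dia 0.026223749782309014
top [0.48, -0.363] 45 [ 0.4796 -0.3631  0.049 ] circ 0.4792291224002838 -0.3631877899169922 0.025802006945014 area dia 0.022226903236651156
top [0.5405, -0.352] 87 [ 0.5403 -0.3512  0.0485] circ 0.5403675436973572 -0.3513973653316498 0.035250887274742126 area dia 0.033095435596668214
top carriage top 531 ((0.5368988513946533, 0.11531737446784973), (0.12681955099105835, 0.110027976334095), 4.201250076293945) [0.5457 0.1139 0.0602]
```

The middle bush is the one nearest the robot: top px (345,238), world about (0.425, -0.370), with an apparent head diameter between the other two. The carriage is at top px (198,198) and the notch is to -y. I'll move above the bush.

Request:
{"op": "arm_command", "data": {"steps": [[[3.2, -0.87, 0], [0, 0, 0], -1], [[3.2, -0.87, 0], [0, 0, 0], -1], [[3.2, -0.87, 0], [0, 0, 0], -1], [[3.2, -0.87, 0], [0, 0, 0], -1], [[3.2, -0.87, 0], [0, 0, 0], -1]]}}

```text
clock: 1.52
tcp_pos: [0.2814, -0.4503, 0.2314]
ee_rot: [3.141, -0.0, 0.249]
wrist_force: [-0.9, -0.7, -0.6]
finger_gap: 1.001
gripper_force: 0.0
```

Request:
{"op": "arm_command", "data": {"steps": [[[3.2, -0.87, 0], [0, 0, 0], -1], [[3.2, -0.87, 0], [0, 0, 0], -1], [[3.2, -0.87, 0.5], [0, 0, 0], -1], [[3.2, -0.87, 1], [0, 0, 0], -1], [[3.2, -0.87, 1], [0, 0, 0], -1]]}}

```text
clock: 1.93
tcp_pos: [0.4259, -0.3685, 0.2063]
ee_rot: [3.141, -0.0, 0.25]
wrist_force: [-0.2, -0.5, -0.1]
finger_gap: 1.001
gripper_force: 0.0
```

Request:
{"op": "arm_command", "data": {"steps": [[[0, 0, 1], [0, 0, 5.7], -1], [[0, 0, 1], [0, 0, 5.7], -1], [[0, 0, 0.5], [0, 0, 5.7], -1], [[0, 0, 0], [0, 0, 0], -1], [[0, 0, 0], [0, 0, 0], -1]]}}

```text
clock: 2.35
tcp_pos: [0.4245, -0.3695, 0.1813]
ee_rot: [-3.141, 0.0, -0.046]
wrist_force: [-0.1, 0.1, -0.1]
finger_gap: 1.002
gripper_force: 0.0
```

```bash
cat >> h.py <<'E'
np.set_printoptions(precision=4,suppress=True)
def go(x,y,z,yaw=None):
    s=state();r=R.from_euler("xyz",s["ee_rot"])
    print("tcp",s["tcp_pos"],"rpy",s["ee_rot"],"shift cm",100*r.inv().apply(np.array([x,y,z])-s["tcp_pos"]),
      "" if yaw is None else np.degrees((r.inv()*R.from_euler("xyz",[np.pi,0,yaw])).as_rotvec()))
def head(f,xy,zmin,zmax,rad=.03):
    P=cloud(f);m=(np.linalg.norm(P[...,:2]-xy,axis=-1)<rad)&(P[...,2]>zmin)&(P[...,2]<zmax)
    t=P[m];(cx,cy),r=cv2.minEnclosingCircle(t[:,:2].astype(np.float32))
    print("head",len(t),t.mean(0),"circ",cx,cy,2*r,"areadia",2*np.sqrt(cv2.contourArea(cv2.convexHull(t[:,:2].astype(np.float32)))/np.pi))
E
python3 - <<'E'
from h import *
go(.425,-.37,.032,-.05)
f=grab_frame("wrist");cv2.imwrite("pics/w1.png",f["color"])
print(np.array(f["extrinsics"])[:3])
for b in ([.425,-.37],[.48,-.363]): head(f,b,.044,.055)
print(lm(f,"bush_20","wrist"))
E
```

```text
tcp [ 0.4245 -0.3695  0.1813] rpy [-3.1414  0.0002 -0.0456] shift cm [ 0.0545  0.0484 14.9318] [-0.0089  0.0128  0.2525]
[[-0.0454 -0.9526 -0.3007  0.5012]
 [-0.999   0.0433  0.0136 -0.3711]
 [ 0.0001  0.301  -0.9536  0.3244]]
head 868 [ 0.4264 -0.367   0.0492] circ 0.4255622923374176 -0.36723804473876953 0.0300875473767519 areadia 0.02915160282982767
head 687 [ 0.4806 -0.3605  0.0492] circ 0.4803949296474457 -0.3609132170677185 0.025131799280643463 areadia 0.023978937198874582
[(0.88, array([ 0.4272, -0.3648, -0.0018])), (0.74, array([ 0.4792, -0.359 ,  0.0116])), (0.61, array([ 0.541 , -0.3485,  0.0042]))]
```

View pics/w1.png

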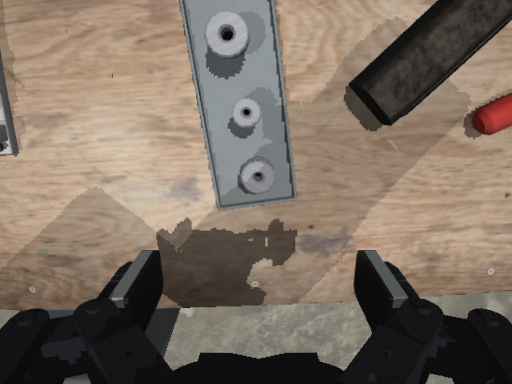

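The wrist view shows the tray with the middle bush at px (257,176), head 30 mm, hole visible. The small bush is at (246,112) and the large one at (227,35). I'll descend and grip the head high.

Request:
{"op": "arm_command", "data": {"steps": [[[0.13, -0.15, 3], [0, 0, 0], -1], [[0, 0, 4], [0, 0, 0], -1], [[0, 0, 4], [0, 0, 0], -1], [[0, 0, 2.9], [0, 0, 0], -1], [[0, 0, 1], [0, 0, 0], -1]]}}

```text
clock: 2.87
tcp_pos: [0.4245, -0.3669, 0.0285]
ee_rot: [-3.138, 0.004, -0.047]
wrist_force: [0.4, -0.4, -0.1]
finger_gap: 1.002
gripper_force: 0.0
```

Request:
{"op": "arm_command", "data": {"steps": [[[0, 0, 0], [0, 0, 0], -1], [[0, 0, 0], [0, 0, 0], 1], [[0, 0, 0], [0, 0, 0], 1], [[0, 0, 0], [0, 0, 0], 1], [[0, 0, 0], [0, 0, 0], 1]]}}

```text
clock: 3.28
tcp_pos: [0.4265, -0.3686, 0.0339]
ee_rot: [3.14, -0.002, -0.048]
wrist_force: [0.1, -0.2, 0.2]
finger_gap: 0.453
gripper_force: 0.0
```

Request:
{"op": "arm_command", "data": {"steps": [[[0, 0, 0], [0, 0, 0], 1], [[0, 0, 0], [0, 0, 0], 1], [[0, 0, 0], [0, 0, 0], 1], [[0, 0, 0], [0, 0, 0], 1], [[0, 0, 0], [0, 0, 0], 1]]}}

```text
clock: 3.7
tcp_pos: [0.4265, -0.3685, 0.0337]
ee_rot: [3.14, -0.002, -0.048]
wrist_force: [-0.8, 1.8, 8.6]
finger_gap: 0.324
gripper_force: 58.5
```

Request:
{"op": "arm_command", "data": {"steps": [[[0, 0, -1], [0, 0, 0], 1], [[0, 0, -2], [0, 0, 0], 1], [[0, 0, -4], [0, 0, 0], 1], [[0, 0, -4], [0, 0, 0], 1], [[0, 0, -4], [0, 0, 0], 1]]}}

```text
clock: 4.12
tcp_pos: [0.4255, -0.3677, 0.1848]
ee_rot: [-3.142, 0.0, -0.049]
wrist_force: [-0.3, -0.3, -1.7]
finger_gap: 0.32
gripper_force: 59.4
```

```bash
python3 - <<'E'
from h import *
go(.541,.1165,.18,-.05)
s=state();print(s["wrist_force"],s["finger_gap"],s["gripper_force"])
f=grab_frame("wrist");cv2.imwrite("pics/w2.png",f["color"])
E
```

```text
tcp [ 0.4255 -0.3677  0.1848] rpy [-3.1415  0.0001 -0.0486] shift cm [  9.1809 -48.9276   0.4848] [-0.003   0.004   0.0792]
[-0.3486 -0.3225 -1.7286] 0.320201544582754 59.37156021595001
```

View pics/w2.png

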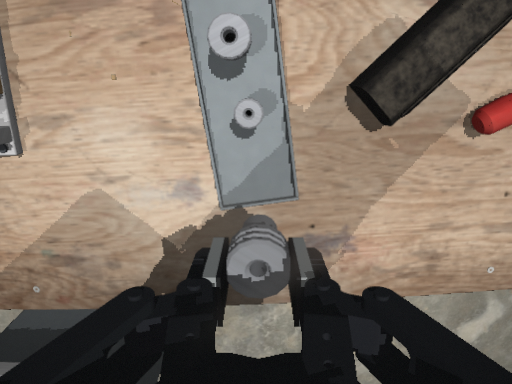

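The bush is held upright between the pads at px (257,265), with the other two still in the tray. Moving above the bore.

Request:
{"op": "arm_command", "data": {"steps": [[[0.4, -2.5, 0], [0, 0, 0], 1], [[0.6, -3.5, 0], [0, 0, 0], 1], [[0.8, -4, 0], [0, 0, 0], 1], [[0.8, -4, 0], [0, 0, 0], 1], [[0.8, -4, 0], [0, 0, 0], 1]]}}

```text
clock: 4.58
tcp_pos: [0.4685, -0.1882, 0.183]
ee_rot: [3.141, -0.001, -0.049]
wrist_force: [0.7, -0.4, -0.3]
finger_gap: 0.325
gripper_force: 59.4
```

Request:
{"op": "arm_command", "data": {"steps": [[[0.8, -4, 0], [0, 0, 0], 1], [[0.8, -4, 0], [0, 0, 0], 1], [[0.8, -4, 0], [0, 0, 0], 1], [[0.8, -4, 0], [0, 0, 0], 1], [[0.8, -4, 0], [0, 0, 0], 1]]}}

```text
clock: 5.0
tcp_pos: [0.5183, 0.0099, 0.1831]
ee_rot: [3.142, -0.001, -0.049]
wrist_force: [0.9, 0.5, -0.6]
finger_gap: 0.322
gripper_force: 59.4
```

Request:
{"op": "arm_command", "data": {"steps": [[[0.7, -3.5, 0], [0, 0, 0], 1], [[0.6, -3.0, 0], [0, 0, 0], 1], [[0.4, -2.5, 0], [0, 0, 0], 1], [[0.3, -1.9, 0], [0, 0, 0], 1], [[0, 0, 0], [0, 0, 0], 1]]}}

```text
clock: 5.42
tcp_pos: [0.5437, 0.1188, 0.1827]
ee_rot: [-3.141, -0.001, -0.046]
wrist_force: [-0.7, -0.4, -1.1]
finger_gap: 0.321
gripper_force: 59.4
```

```bash
python3 - <<'E'
from h import *
go(.541,.1165,.18,-.05)
s=state();print(s["wrist_force"],s["finger_gap"],s["gripper_force"])
f=grab_frame("wrist");cv2.imwrite("pics/w3.png",f["color"]);np.save("w3.npy",cloud(f))
print(np.array(f["extrinsics"])[:3])
for n in ("bore","lug","plunger_axis","index_strip","drill_jig","bush_20","carriage"): print(n,lm(f,n,"wrist"))
E
```

```text
tcp [0.5437 0.1188 0.1827] rpy [-3.141  -0.0005 -0.0456] shift cm [-0.2568  0.2416  0.2679] [-0.0338 -0.029   0.2518]
[-0.7346 -0.4365 -1.0565] 0.32105236176799395 59.4282191991806
[[-0.0454 -0.9529 -0.3     0.6203]
 [-0.999   0.0432  0.014   0.1171]
 [-0.0004  0.3003 -0.9538  0.3258]]
bore [(0.79, array([0.5367, 0.1174, 0.0624]))]
lug [(0.73, array([0.5797, 0.1188, 0.098 ]))]
plunger_axis []
index_strip [(0.64, array([0.4876, 0.0096, 0.037 ]))]
drill_jig [(0.81, array([0.5506, 0.0646, 0.0041])), (0.61, array([0.5456, 0.1177, 0.1469]))]
bush_20 [(0.57, array([0.5403, 0.1234, 0.1464]))]
carriage [(0.56, array([0.5449, 0.1154, 0.0357]))]
```

View pics/w3.png

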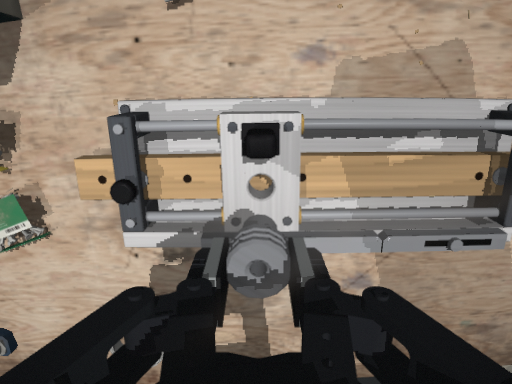

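The bore shows at px (261,185) and the lug at (261,140). The jig is well aligned with the gripper, and the notch line seems to be at about (381,236) on the strip. I'll measure the bore against the held bush.

```bash
cat >> h.py <<'E'
def plane(f,px,z):
    "world point on plane z for pixels px"
    fl=K(f);M=np.array([[fl,0,f["cx"]],[0,fl,f["cy"]],[0,0,1.]])
    s=cv2.undistortPoints(np.asarray(px,float).reshape(-1,1,2),M,np.array([f["k1"],0,0,0.])).reshape(-1,2)
    E=np.array(f["extrinsics"]);d=np.c_[s,np.ones(len(s))]@E[:3,:3].T
    return E[:3,3]+d*((z-E[2,3])/d[:,2])[:,None]
E
python3 - <<'E'
from h import *
f=grab_frame("wrist");P=cloud(f);g=cv2.cvtColor(f["color"],cv2.COLOR_BGR2GRAY)
# held head
m=(P[...,2]>.17)&(P[...,2]<.215)&(abs(P[...,0]-.543)<.03)&(abs(P[...,1]-.118)<.0135)
print("z pct",np.percentile(P[m][:,2],[5,50,95]))
zt=np.percentile(P[m][:,2],90)
m&=abs(P[...,2]-zt)<.003
print("head pts",m.sum(),P[m].mean(0),P[m].min(0),P[m].max(0))
# bore: top-plane pixels of carriage, hole = its inner contour
t=(abs(P[...,2]-.060)<.005)&(abs(P[...,0]-.545)<.06)&(abs(P[...,1]-.117)<.035)
print("top",cv2.minAreaRect(P[t][:,:2].astype(np.float32)),np.median(P[t][:,2]))
for th in (130,150,170):
    b=(g<th).astype(np.uint8);c,_=cv2.findContours(b[160:205,238:284].copy(),cv2.RETR_EXTERNAL,cv2.CHAIN_APPROX_NONE)
    for q in c:
        if 60<cv2.contourArea(q)<900:
            w=plane(f,q.reshape(-1,2)+[238,160],.060)
            print(th,cv2.boundingRect(q),cv2.contourArea(q),cv2.minEnclosingCircle(w[:,:2].astype(np.float32)),(w.min(0)+w.max(0))/2)
cv2.imwrite("pics/w4.png",np.hstack([cv2.resize(f["color"][160:310,200:320],None,fx=3,fy=3,interpolation=2),cv2.resize(f["color"][180:330,340:460],None,fx=3,fy=3,interpolation=2)]))
E
```

```text
z pct [0.1845 0.1978 0.2037]
head pts 2822 [0.5446 0.1176 0.198 ] [0.5281 0.1046 0.196 ] [0.5582 0.1314 0.202 ]
top ((0.5491631031036377, 0.11834590137004852), (0.0687389001250267, 0.1007542535662651), 88.07133483886719) 0.06065042824204975
130 (6, 14, 26, 25) 265.5 ((0.5401574373245239, 0.11853881925344467), 0.010785195976495743) [0.5401 0.1184 0.06  ]
150 (5, 14, 27, 26) 508.5 ((0.5402395129203796, 0.11867757141590118), 0.0114089110866189) [0.5398 0.1187 0.06  ]
170 (4, 13, 29, 28) 552.0 ((0.5396741628646851, 0.11873608827590942), 0.011824415996670723) [0.5397 0.1187 0.06  ]
170 (0, 0, 26, 5) 74.0 ((0.5611858367919922, 0.12212157994508743), 0.010313915088772774) [0.5609 0.1221 0.06  ]
```

View pics/w4.png

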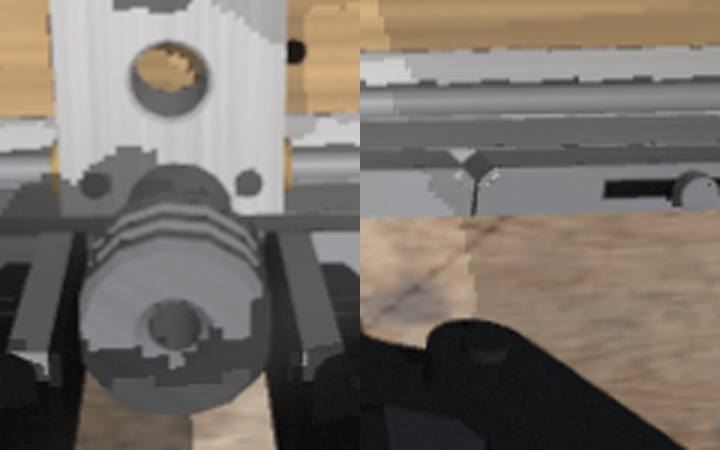

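The left crop shows the bore at about px (256.5,187) and the bush's own hole at (258.3,268.3). The right crop shows the V notch at (379,235) with its line at (378.3,242).

```bash
python3 - <<'E'
from h import *
f=grab_frame("wrist")
h=plane(f,[[258.3,268.3]],.198)[0];n=plane(f,[[379,234],[378.4,241]],.052)
print("bush axis",h,"notch",n)
s=state();b=np.array([.5399,.1187])
d=b-h[:2];print("tcp",s["tcp_pos"],"need world",d)
go(s["tcp_pos"][0]+d[0],s["tcp_pos"][1]+d[1],.092)
E
```

```text
bush axis [0.5446 0.1169 0.198 ] notch [[0.4872 0.0103 0.052 ]
 [0.4802 0.0104 0.052 ]]
tcp [0.5436 0.1153 0.1824] need world [-0.0047  0.0018]
tcp [0.5436 0.1153 0.1824] rpy [-3.1416 -0.0001 -0.0493] shift cm [-0.4823 -0.1595  9.0394]
```

Request:
{"op": "arm_command", "data": {"steps": [[[-0.24, -0.08, 1], [0, 0, 0], 1], [[-0.24, -0.08, 2], [0, 0, 0], 1], [[0, 0, 1.5], [0, 0, 0], 1], [[0, 0, 0.5], [0, 0, 0], 1], [[0, 0, 0], [0, 0, 0], 1]]}}

```text
clock: 6.33
tcp_pos: [0.5381, 0.1175, 0.1307]
ee_rot: [3.141, 0.003, -0.049]
wrist_force: [-0.6, 0.3, -0.8]
finger_gap: 0.318
gripper_force: 59.4
```

Request:
{"op": "arm_command", "data": {"steps": [[[0, 0, 0], [0, 0, 0], 1], [[0, 0, 0], [0, 0, 0], 1], [[0, 0, 0], [0, 0, 0], 1], [[0, 0, 0], [0, 0, 0], 1], [[0, 0, 0], [0, 0, 0], 1]]}}

```text
clock: 6.75
tcp_pos: [0.539, 0.1176, 0.1327]
ee_rot: [-3.141, -0.001, -0.049]
wrist_force: [-0.6, 0.0, -1.1]
finger_gap: 0.325
gripper_force: 59.4
```

```bash
python3 - <<'E'
from h import *
s=state();print(s["tcp_pos"],s["ee_rot"])
f=grab_frame("wrist");print(lm(f,"bore","wrist"))
f2=grab_frame("side");print(lm(f2,"bush_20","side"),lm(f2,"bore","side"))
a=cv2.resize(f["color"][150:330,200:320],None,fx=3,fy=3,interpolation=2)
b=cv2.resize(f2["color"][150:240,190:270],None,fx=5,fy=6,interpolation=2)
cv2.imwrite("pics/w5.png",np.hstack([a,b[:540]]))
E
```

```text
[0.539  0.1176 0.1327] [-3.1414 -0.0007 -0.0487]
[(0.79, array([0.5401, 0.119 , 0.0631]))]
[(0.66, array([ 0.542 , -0.3492, -0.0004])), (0.6, array([ 0.7247,  0.0979, -0.0023])), (0.53, array([ 0.4805, -0.3654, -0.0009]))] [(0.58, array([0.5376, 0.1142, 0.0607]))]
```

View pics/w5.png

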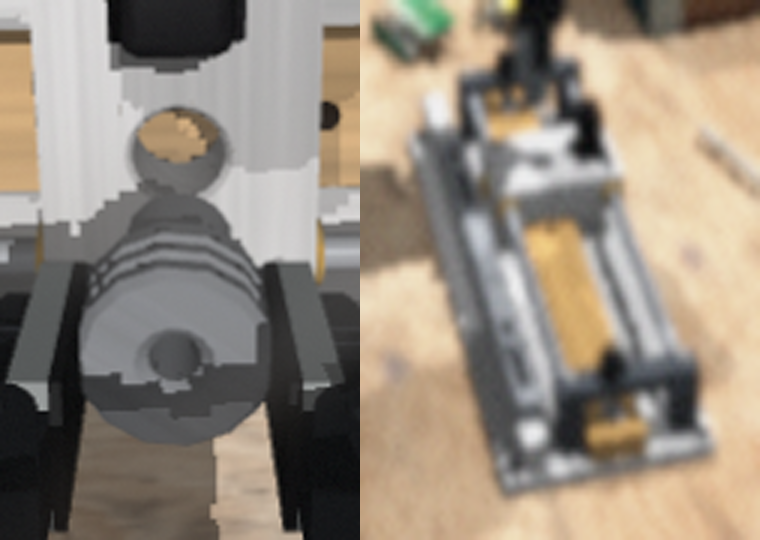

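The left crop shows the bore mouth centred at px (260.3,200.3) and the bush's hole at (258.3,268.3). The right (side) crop shows the jig clear.

```bash
python3 - <<'E'
from h import *
f=grab_frame("wrist");g=cv2.cvtColor(f["color"],cv2.COLOR_BGR2GRAY)
s=state()
h=plane(f,[[258.3,268.3]],s["tcp_pos"][2]+.0153)[0];b=plane(f,[[260.3,200.3]],.060)[0]
e=plane(f,[[244,200.3],[276.7,200.3],[260.3,185],[260.3,215.7]],.06);print(e)
print(h,b,"need",b-h);d=b-h
go(s["tcp_pos"][0]+d[0],s["tcp_pos"][1]+d[1],.0925)
E
```

```text
[[0.5409 0.1289 0.06  ]
 [0.5398 0.1067 0.06  ]
 [0.5512 0.1173 0.06  ]
 [0.5291 0.1183 0.06  ]]
[0.5397 0.1193 0.1476] [0.5403 0.1178 0.06  ] need [ 0.0006 -0.0015 -0.0876]
tcp [0.5389 0.1176 0.1323] rpy [-3.1416 -0.0001 -0.0487] shift cm [0.0653 0.1458 3.983 ]
```

Request:
{"op": "arm_command", "data": {"steps": [[[0.06, 0.15, 1], [0, 0, 0], 1], [[0, 0, 1], [0, 0, 0], 1], [[0, 0, 0.8], [0, 0, 0], 1], [[0, 0, 0.2], [0, 0, 0], 1], [[0, 0, 0], [0, 0, 0], 1]]}}

```text
clock: 7.47
tcp_pos: [0.5389, 0.116, 0.1011]
ee_rot: [3.141, 0.002, -0.049]
wrist_force: [-0.6, -0.5, -0.7]
finger_gap: 0.323
gripper_force: 59.4
```

Request:
{"op": "arm_command", "data": {"steps": [[[0, 0, 0], [0, 0, 0], 1], [[0, 0, 0], [0, 0, 0], 1], [[0, 0, 0], [0, 0, 0], 1], [[0, 0, 0], [0, 0, 0], 1], [[0, 0, 0], [0, 0, 0], 1]]}}

```text
clock: 7.88
tcp_pos: [0.5395, 0.1161, 0.1025]
ee_rot: [-3.142, -0.0, -0.049]
wrist_force: [1.2, -0.2, -1.7]
finger_gap: 0.327
gripper_force: 59.4
```

```bash
python3 - <<'E'
from h import *
s=state();print(s["tcp_pos"],s["ee_rot"],s["wrist_force"])
f=grab_frame("wrist");f2=grab_frame("top")
a=cv2.resize(f["color"][180:330,200:320],None,fx=3,fy=3,interpolation=2)
b=cv2.resize(f["color"][190:250,225:295],None,fx=6,fy=7.5,interpolation=2)
cv2.imwrite("pics/w6.png",np.hstack([a,b[:450]]))
E
```

```text
[0.5395 0.1161 0.1025] [-3.1415 -0.0004 -0.0486] [ 1.2199 -0.1876 -1.6613]
```

View pics/w6.png

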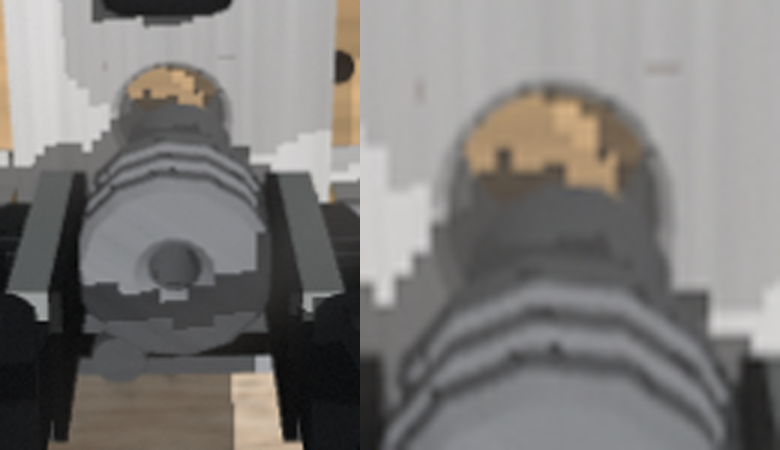

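The bush foot is just in front of the bore. The bore mouth edges are at px columns 238 and 277.7 with its top at row 200.7, and the bush's hole is at (258.3,268).

```bash
python3 - <<'E'
from h import *
f=grab_frame("wrist");s=state()
h=plane(f,[[258.3,268.1]],s["tcp_pos"][2]+.0153)[0]
e=plane(f,[[238,219],[277.7,219],[257.8,200.7]],.06)
r=np.linalg.norm(e[0]-e[1])/2
c=np.array([e[2,0]-r,(e[0,1]+e[1,1])/2]);print(h,e,r,c,"need",c-h[:2])
E
```

```text
[0.5404 0.1178 0.1177] [[0.5402 0.1299 0.06  ]
 [0.539  0.1062 0.06  ]
 [0.5512 0.1175 0.06  ]] 0.011864992214392835 [0.5393 0.118 ] need [-0.0011  0.0002]
```

Request:
{"op": "arm_command", "data": {"steps": [[[-0.05, 0, 0.4], [0, 0, 0], 1], [[0, 0, 0.4], [0, 0, 0], 1], [[0, 0, 0.2], [0, 0, 0], 1], [[0, 0, 0.2], [0, 0, 0], 1], [[0, 0, 0.1], [0, 0, 0], 1]]}}

```text
clock: 8.45
tcp_pos: [0.5388, 0.1161, 0.0889]
ee_rot: [3.142, 0.0, -0.049]
wrist_force: [0.5, 0.8, 0.6]
finger_gap: 0.322
gripper_force: 59.5
```

Request:
{"op": "arm_command", "data": {"steps": [[[0, 0, 0.1], [0, 0, 0], 1], [[0, 0, 0.1], [0, 0, 0], 1], [[0, 0, 0], [0, 0, 0], 1], [[0, 0, 0], [0, 0, 0], 1], [[0, 0, 0], [0, 0, 0], 1]]}}

```text
clock: 8.87
tcp_pos: [0.5391, 0.1163, 0.0875]
ee_rot: [-3.141, -0.001, -0.049]
wrist_force: [1.0, 3.4, 2.0]
finger_gap: 0.321
gripper_force: 59.7
```

Request:
{"op": "arm_command", "data": {"steps": [[[0, 0, 0.1], [0, 0, 0], 1], [[0, 0, 0.1], [0, 0, 0], 1], [[0, 0, 0.1], [0, 0, 0], 1], [[0, 0, 0.1], [0, 0, 0], 1], [[0, 0, 0], [0, 0, 0], 1]]}}

```text
clock: 9.28
tcp_pos: [0.5389, 0.1161, 0.083]
ee_rot: [-3.142, 0.0, -0.049]
wrist_force: [3.3, 3.4, 0.2]
finger_gap: 0.322
gripper_force: 59.6
```

It's entering the hole with small forces. Continuing.

Request:
{"op": "arm_command", "data": {"steps": [[[0.03, -0.02, 0.2], [0, 0, 0], 1], [[0, 0, 0.3], [0, 0, 0], 1], [[0, 0, 0.3], [0, 0, 0], 1], [[0, 0, 0.3], [0, 0, 0], 1], [[0, 0, 0.2], [0, 0, 0], 1]]}}

```text
clock: 9.7
tcp_pos: [0.5391, 0.1163, 0.0698]
ee_rot: [3.142, 0.0, -0.049]
wrist_force: [1.5, 1.9, 0.9]
finger_gap: 0.324
gripper_force: 59.6
```

Request:
{"op": "arm_command", "data": {"steps": [[[0, 0, 0.2], [0, 0, 0], 1], [[0, 0, 0.2], [0, 0, 0], 1], [[0, 0, 0.1], [0, 0, 0], 1], [[0, 0, 0.1], [0, 0, 0], 1], [[0, 0, 0], [0, 0, 0], 1]]}}

```text
clock: 10.12
tcp_pos: [0.5391, 0.1162, 0.064]
ee_rot: [3.141, 0.0, -0.049]
wrist_force: [2.4, 1.6, -1.0]
finger_gap: 0.323
gripper_force: 59.5
```

Request:
{"op": "arm_command", "data": {"steps": [[[0, 0, 0.1], [0, 0, 0], 1], [[0, 0, 0.1], [0, 0, 0], 1], [[0, 0, 0.05], [0, 0, 0], 1], [[0, 0, 0.05], [0, 0, 0], 1], [[0, 0, 0], [0, 0, 0], 1]]}}

```text
clock: 10.53
tcp_pos: [0.5394, 0.1163, 0.0627]
ee_rot: [-3.142, -0.001, -0.049]
wrist_force: [-6.6, -0.5, 18.0]
finger_gap: 0.324
gripper_force: 61.5
```

Contact came at exactly the expected seated height. Releasing and rising.

Request:
{"op": "arm_command", "data": {"steps": [[[0, 0, 0], [0, 0, 0], -1], [[0, 0, 0], [0, 0, 0], -1], [[0, 0, 0], [0, 0, 0], -1], [[0, 0, 0], [0, 0, 0], -1], [[0, 0, 0], [0, 0, 0], -1]]}}

```text
clock: 10.95
tcp_pos: [0.539, 0.1162, 0.061]
ee_rot: [3.141, 0.001, -0.049]
wrist_force: [-0.4, -0.3, -0.5]
finger_gap: 0.99
gripper_force: 0.0
```

Request:
{"op": "arm_command", "data": {"steps": [[[0, 0, -1], [0, 0, 0], -1], [[0, 0, -2], [0, 0, 0], -1], [[0, 0, -3], [0, 0, 0], -1], [[0, 0, -3], [0, 0, 0], -1], [[0, 0, -3], [0, 0, 0], -1]]}}

```text
clock: 11.37
tcp_pos: [0.5389, 0.1162, 0.1834]
ee_rot: [3.142, -0.0, -0.049]
wrist_force: [0.5, -0.4, -0.2]
finger_gap: 1.002
gripper_force: 0.0
```

Request:
{"op": "arm_command", "data": {"steps": [[[0, 0, 0], [0, 0, 0], -1], [[0, 0, 0], [0, 0, 0], -1], [[0, 0, 0], [0, 0, 0], -1], [[0, 0, 0], [0, 0, 0], -1], [[0, 0, 0], [0, 0, 0], -1]]}}

```text
clock: 11.78
tcp_pos: [0.5388, 0.1162, 0.1803]
ee_rot: [3.141, 0.002, -0.049]
wrist_force: [-0.2, -0.9, -0.5]
finger_gap: 0.999
gripper_force: 0.0
```

```bash
python3 - <<'E'
from h import *
f=grab_frame("wrist");s=state();print(s["tcp_pos"],s["ee_rot"],s["finger_gap"])
print(np.array(f["extrinsics"])[:3,3])
for n in ("bore","lug","plunger_axis","index_strip","bush_20","carriage"): print(n,lm(f,n,"wrist"))
P=cloud(f)
head(f,[.5396,.116],.072,.085,.025)
t=P[(P[...,2]>.090)&(P[...,2]<.102)&(abs(P[...,0]-.58)<.025)&(abs(P[...,1]-.116)<.025)]
print("lug",len(t),t.mean(0),cv2.minAreaRect(t[:,:2].astype(np.float32)))
a=cv2.resize(f["color"][80:300,190:420],None,fx=3.4,fy=2.7,interpolation=2)
cv2.imwrite("pics/w7.png",a)
E
```

```text
[0.5389 0.1162 0.1804] [ 3.1413  0.0017 -0.0487] 1.0025521099154941
[0.6157 0.1144 0.3232]
bore [(0.56, array([0.5363, 0.116 , 0.0641]))]
lug [(0.77, array([0.5778, 0.1183, 0.0963]))]
plunger_axis [(0.9, array([0.4869, 0.1184, 0.0452]))]
index_strip [(0.94, array([0.4865, 0.0107, 0.0392]))]
bush_20 [(0.67, array([0.5405, 0.119 , 0.0278]))]
carriage [(0.28, array([0.5412, 0.1159, 0.0613]))]
head 1072 [0.5396 0.1183 0.0782] circ 0.5388630628585815 0.11826576292514801 0.030251724645495415 areadia 0.0292570892825742
lug 784 [0.58   0.1167 0.0957] ((0.5794443488121033, 0.11676236987113953), (0.02081490308046341, 0.018052242696285248), 87.4976806640625)
```

View pics/w7.png

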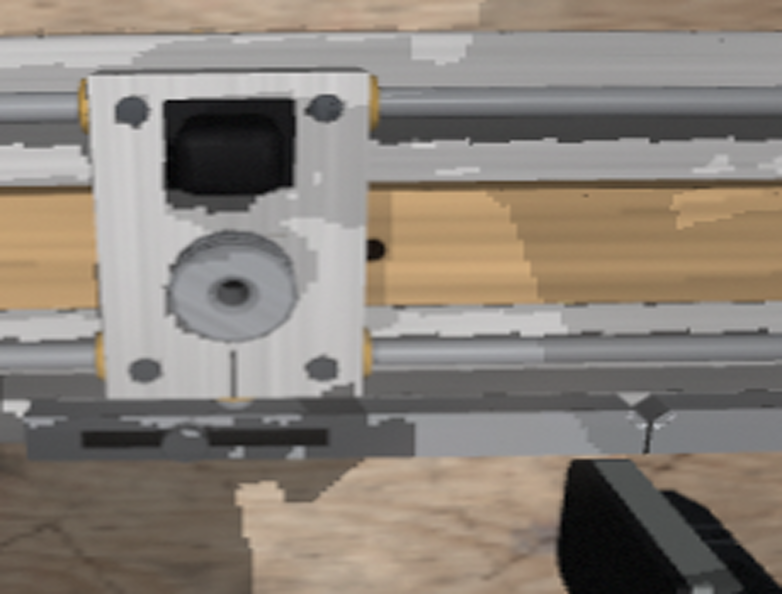

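The bush is seated: head top is at 78 mm and the head lies flat. The scribe line is at px (258.8,223) and the notch line at (380.6,241). Computing the slide and the lug grasp.

```bash
python3 - <<'E'
from h import *
f=grab_frame("wrist")
a=plane(f,[[258.8,187],[258.8,219],[258.8,227]],.060);n=plane(f,[[380.6,241.1],[380.4,237],[379.3,230.5]],.052)
print(a,n)
u=np.array([np.sin(-.0487)*-1,np.cos(.0487)])
print((n[:,None,:2]-a[None,:,:2])@u)
go(.5793,.1146,.068)
E
```

```text
[[0.5352 0.1176 0.06  ]
 [0.5068 0.119  0.06  ]
 [0.4994 0.1194 0.06  ]] [[0.4762 0.0099 0.052 ]
 [0.4804 0.0104 0.052 ]
 [0.4868 0.0118 0.052 ]]
[[-0.1105 -0.1105 -0.1105]
 [-0.1098 -0.1098 -0.1098]
 [-0.1081 -0.108  -0.108 ]]
tcp [0.5391 0.1163 0.1812] rpy [ 3.1416  0.0002 -0.0486] shift cm [ 4.0225 -0.0261 11.3183]
```

Request:
{"op": "arm_command", "data": {"steps": [[[2, 0, 0], [0, 0, 0], -1], [[2, -0.03, 1], [0, 0, 0], -1], [[0, 0, 2], [0, 0, 0], -1], [[0, 0, 3], [0, 0, 0], -1], [[0, 0, 3], [0, 0, 0], -1]]}}

```text
clock: 12.6
tcp_pos: [0.5795, 0.1146, 0.0906]
ee_rot: [-3.141, -0.001, -0.049]
wrist_force: [0.1, -0.8, -0.6]
finger_gap: 1.001
gripper_force: 0.0
```

Request:
{"op": "arm_command", "data": {"steps": [[[0, 0, 1.5], [0, 0, 0], -1], [[0, 0, 0.8], [0, 0, 0], -1], [[0, 0, 0], [0, 0, 0], -1], [[0, 0, 0], [0, 0, 0], -1], [[0, 0, 0], [0, 0, 0], -1]]}}

```text
clock: 13.02
tcp_pos: [0.5799, 0.1148, 0.0698]
ee_rot: [-3.141, -0.002, -0.049]
wrist_force: [-0.6, -0.4, 0.3]
finger_gap: 1.001
gripper_force: 0.0
```

Request:
{"op": "arm_command", "data": {"steps": [[[0, 0, 0], [0, 0, 0], 1], [[0, 0, 0], [0, 0, 0], 1], [[0, 0, 0], [0, 0, 0], 1], [[0, 0, 0], [0, 0, 0], 1], [[0, 0, 0], [0, 0, 0], 1]]}}

```text
clock: 13.43
tcp_pos: [0.5792, 0.1147, 0.0685]
ee_rot: [-3.142, -0.0, -0.049]
wrist_force: [0.6, 0.1, 0.1]
finger_gap: 0.301
gripper_force: 0.0
```

Request:
{"op": "arm_command", "data": {"steps": [[[0, 0, 0], [0, 0, 0], 1], [[0, 0, 0], [0, 0, 0], 1], [[0, 0, 0], [0, 0, 0], 1], [[0, 0, 0], [0, 0, 0], 1], [[0, 0, 0], [0, 0, 0], 1]]}}

```text
clock: 13.85
tcp_pos: [0.5792, 0.1147, 0.0686]
ee_rot: [-3.142, -0.0, -0.048]
wrist_force: [-3.2, 0.1, 5.2]
finger_gap: 0.245
gripper_force: 59.1
```

Request:
{"op": "arm_command", "data": {"steps": [[[0, 0.5, 0], [0, 0, 0], 1], [[0, 1, 0], [0, 0, 0], 1], [[0, 1.5, 0], [0, 0, 0], 1], [[0, 1.5, 0], [0, 0, 0], 1], [[0, 1.5, 0], [0, 0, 0], 1]]}}

```text
clock: 14.27
tcp_pos: [0.5771, 0.0552, 0.0687]
ee_rot: [-3.14, -0.003, -0.048]
wrist_force: [9.6, 8.2, -1.9]
finger_gap: 0.25
gripper_force: 58.6
```

Request:
{"op": "arm_command", "data": {"steps": [[[0, 1.5, 0], [0, 0, 0], 1], [[0, 1, 0], [0, 0, 0], 1], [[0, 0.5, 0], [0, 0, 0], 1], [[0, 0, 0], [0, 0, 0], 1], [[0, 0, 0], [0, 0, 0], 1]]}}

```text
clock: 14.68
tcp_pos: [0.576, 0.0239, 0.0687]
ee_rot: [3.141, -0.003, -0.049]
wrist_force: [8.2, -4.2, -1.2]
finger_gap: 0.247
gripper_force: 59.4
```

```bash
python3 - <<'E'
from h import *
s=state();print(s["tcp_pos"],s["ee_rot"],s["wrist_force"],s["finger_gap"])
for c in ("wrist","top","side"):
    f=grab_frame(c)
    for n in ("plunger_axis","index_strip","lug"): print(c,n,lm(f,n,c))
    if c=="wrist": cv2.imwrite("pics/w8.png",cv2.resize(f["color"][150:350,150:400],None,fx=3.2,fy=3,interpolation=2))
E
```

```text
[0.576  0.0239 0.0687] [ 3.141  -0.0035 -0.049 ] [ 8.19   -4.2204 -1.2384] 0.24660529182743354
wrist plunger_axis [(0.79, array([0.4857, 0.0299, 0.0466]))]
wrist index_strip []
wrist lug [(0.74, array([0.5736, 0.0256, 0.0939]))]
top plunger_axis []
top index_strip [(0.51, array([0.4828, 0.0075, 0.0376])), (0.38, array([ 0.7342, -0.0597, -0.0028]))]
top lug [(0.58, array([0.5729, 0.0187, 0.0966])), (0.45, array([ 0.4805, -0.364 ,  0.0018])), (0.41, array([ 0.5358, -0.5388,  0.0007]))]
side plunger_axis [(0.57, array([0.4861, 0.0255, 0.0457]))]
side index_strip [(0.6, array([ 0.5128, -0.359 , -0.0017])), (0.52, array([0.4851, 0.0098, 0.0374])), (0.23, array([ 0.5891,  0.395 , -0.0046]))]
side lug [(0.55, array([0.5737, 0.0228, 0.0996]))]
```

Request:
{"op": "arm_command", "data": {"steps": [[[0.05, 0.4, 0], [0, 0, 0], 1], [[0, 0.4, 0], [0, 0, 0], 1], [[0, 0.3, 0], [0, 0, 0], 1], [[0, 0.1, 0], [0, 0, 0], 1], [[0, 0, 0], [0, 0, 0], 1]]}}

```text
clock: 15.7
tcp_pos: [0.5757, 0.0125, 0.0687]
ee_rot: [-3.142, -0.003, -0.049]
wrist_force: [6.5, -1.4, 0.1]
finger_gap: 0.246
gripper_force: 59.7
```

Request:
{"op": "arm_command", "data": {"steps": [[[0, 0.1, 0], [0, 0, 0], 1], [[0, 0.1, 0], [0, 0, 0], 1], [[0, 0, 0], [0, 0, 0], 1], [[0, 0, 0], [0, 0, 0], 1], [[0, 0, 0], [0, 0, 0], 1]]}}

```text
clock: 16.12
tcp_pos: [0.5756, 0.0104, 0.0687]
ee_rot: [3.141, -0.003, -0.048]
wrist_force: [5.3, -1.5, -0.2]
finger_gap: 0.247
gripper_force: 59.7
```

Request:
{"op": "arm_command", "data": {"steps": [[[0, 0.1, 0], [0, 0, 0], 1], [[0, 0.1, 0], [0, 0, 0], 1], [[0, 0, 0], [0, 0, 0], 1], [[0, 0, 0], [0, 0, 0], 1], [[0, 0, 0], [0, 0, 0], 1]]}}

```text
clock: 16.53
tcp_pos: [0.5755, 0.008, 0.0687]
ee_rot: [3.141, -0.003, -0.049]
wrist_force: [6.0, -5.3, -0.1]
finger_gap: 0.245
gripper_force: 59.7
```

Request:
{"op": "arm_command", "data": {"steps": [[[0, 0.1, 0], [0, 0, 0], 1], [[0, 0, 0], [0, 0, 0], 1], [[0, 0, 0], [0, 0, 0], 1], [[0, 0, 0], [0, 0, 0], 1], [[0, 0, 0], [0, 0, 0], 1]]}}

```text
clock: 16.95
tcp_pos: [0.5755, 0.0067, 0.0687]
ee_rot: [3.14, -0.003, -0.049]
wrist_force: [6.2, -9.0, 0.4]
finger_gap: 0.246
gripper_force: 59.7
```

Request:
{"op": "arm_command", "data": {"steps": [[[0, 0.1, 0], [0, 0, 0], 1], [[0, 0, 0], [0, 0, 0], 1], [[0, 0, 0], [0, 0, 0], 1], [[0, 0, 0], [0, 0, 0], 1], [[0, 0, 0], [0, 0, 0], 1]]}}

```text
clock: 17.37
tcp_pos: [0.5754, 0.0058, 0.0687]
ee_rot: [3.14, -0.003, -0.049]
wrist_force: [6.5, -6.4, 0.3]
finger_gap: 0.244
gripper_force: 59.7
```

```bash
python3 - <<'E'
from h import *
s=state();print(s["tcp_pos"],s["wrist_force"])
f=grab_frame("wrist")
cv2.imwrite("pics/w9.png",cv2.resize(f["color"][190:340,180:340],None,fx=4.8,fy=3.9,interpolation=2))
E
```

```text
[0.5754 0.0058 0.0687] [ 6.5014 -6.377   0.2817]
```

View pics/w9.png

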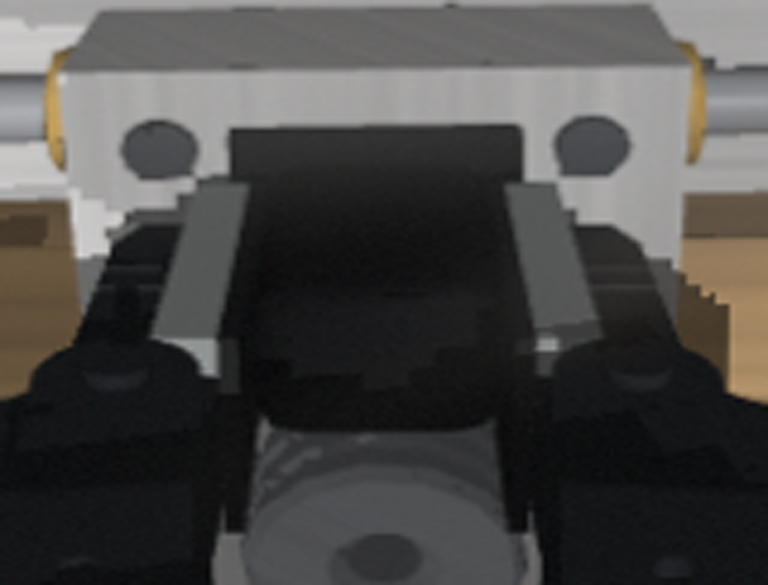

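The lug is held firmly between the pads and the bush stands behind it. The notch is out of view, but the side force (Fy about -9 N) shows the ball drawing the carriage in, so I'll keep going until that force vanishes.

Request:
{"op": "arm_command", "data": {"steps": [[[0, 0.1, 0], [0, 0, 0], 1], [[0, 0, 0], [0, 0, 0], 1], [[0, 0, 0], [0, 0, 0], 1], [[0, 0, 0], [0, 0, 0], 1], [[0, 0, 0], [0, 0, 0], 1]]}}

```text
clock: 17.83
tcp_pos: [0.5754, 0.0054, 0.0687]
ee_rot: [3.141, -0.003, -0.048]
wrist_force: [6.8, -2.3, 0.9]
finger_gap: 0.247
gripper_force: 59.7
```

Request:
{"op": "arm_command", "data": {"steps": [[[0, 0.05, 0], [0, 0, 0], 1], [[0, 0, 0], [0, 0, 0], 1], [[0, 0, 0], [0, 0, 0], 1], [[0, 0, 0], [0, 0, 0], 1], [[0, 0, 0], [0, 0, 0], 1]]}}

```text
clock: 18.25
tcp_pos: [0.5754, 0.0053, 0.0687]
ee_rot: [-3.141, -0.003, -0.048]
wrist_force: [7.6, 1.7, -0.3]
finger_gap: 0.245
gripper_force: 59.7
```

The carriage now stays at y = 0.0053, the predicted place, while the push changes sign, so the ball sits in the V. A quick check of the bush and notch before handing in.

```bash
python3 - <<'E'
from h import *
for c in ("side","top"):
    f=grab_frame(c)
    for n in ("plunger_axis","index_strip","bush_20"): print(c,n,lm(f,n,c))
f=grab_frame("wrist");P=cloud(f)
m=(abs(P[...,0]-.530)<.011)&(abs(P[...,1]-.008)<.008);print("head top z",np.percentile(P[m][:,2],[25,50,75]))
s=state();print(s["tcp_pos"],s["wrist_force"],s["gripper_force"],s["clock"])
E
```

```text
side plunger_axis [(0.94, array([0.4827, 0.0082, 0.0462]))]
side index_strip [(0.48, array([0.4861, 0.0105, 0.0366])), (0.32, array([0.5325, 0.0058, 0.0276]))]
side bush_20 [(0.61, array([0.5324, 0.0072, 0.0307])), (0.55, array([ 0.5422, -0.3507, -0.0004])), (0.53, array([ 0.4786, -0.3614, -0.0003]))]
top plunger_axis []
top index_strip [(0.22, array([ 0.5419, -0.3509,  0.0013]))]
top bush_20 [(0.55, array([ 0.5427, -0.3529,  0.0037])), (0.48, array([ 0.4817, -0.3615,  0.0054])), (0.44, array([0.5317, 0.0053, 0.0302]))]
head top z [0.0774 0.0783 0.0787]
[0.5754 0.0053 0.0687] [ 6.9867  1.344  -1.0893] 59.6745890378952 18.7
```

```bash
python3 -c "
from station import job_done; print(job_done())"
```

```text
the job is handed in; nothing more can be done
None
```

The middle bush is fully seated in the carriage (head top measured at 78 mm), and I handed the job in at about 18.7 s with the gripper still holding the lug. I judged the ball to be in the notch from where the carriage stopped and the push force reversing, because the notch itself was out of view at the end.

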